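Draw the ball-stoppered vial from the rack with spring tongs

TASK

Pick up the steel spring tongs, close their tips on the amber vial with the round ball stopper, which stands in the wooden rack, draw it out and keep holding it up in the tongs, upright and still, with its bottom at least 6 cm above the rack's top. Its outside is wet with hardener, so nothing but the tongs may touch it, and the two flat-capped vials, the jar and the tape roll stay where they are. The job finishes while you are holding: squeeze firmly and do not put the vial or the tongs down or let go.

Things in the scene. Friction and masses are not known exactly. Their poses are not given: they have to be found in the camera images.
- tongs: Steel spring tongs 214 mm long, lying so that both arms can be gripped across from above; blades are upright strips 26 mm tall. Origin: on the underside (on the table at the start), on the midline, midway between the two black rubber grip pads. x points along the midline to the tips, z up. 90 g, centre of mass about 15 mm behind the origin.
- tongs_grip (a point): Middle between the two rubber grip pads: 13 mm above the tongs' origin. Each pad is 50 mm long (along x), 26 mm tall. Over their outer faces: 52 mm sprung open, 36 mm (pads parallel) when the tips hold a 16 mm round. A spring opens the tongs: the pads resist with 3 N when open, 6 N with the tips at 16 mm; about 47 % of any squeeze beyond that reaches the tips.
- tongs_tip (a point): Middle between the two tip jaws, on the tongs' midline: x = 100 mm, 13 mm above the underside, in the tongs' axes. Jaws: flat dark steel blocks 30 mm long (x = 85 to 115 mm), 20 mm tall. Gap between them 50 mm open (58 mm over the outside), 16 mm when the pads measure 36 mm: about 2.1 mm of gap per 1 mm across the pads.
- tongs_left (a joint): Closing angle of the left arm about an upright pin at x = -90 mm, y = 0 in the tongs' axes (the right arm mirrors it by a link): 0 = sprung fully open, 0.09 rad = tips 16 mm apart, 0.13 = tips shut.
- rack: Wooden rack block fixed to the table, 56 x 240 x 50 mm tall. Origin: centre of its underside, on the table. y runs along the row of four round holes, at y = -90, -30, 30 and 90 mm, x = 0, each 19 mm wide and 35 mm deep (floor 15 mm above the table). One hole is empty, three hold vials in any order. -x faces roughly the robot.
- vial: The vial to take: amber glass cylinder 16 mm in diameter and 85 mm long, with a black ball stopper 32 mm in diameter on a short neck above it (ball centre 103 mm, top 119 mm above the bottom). Origin: centre of its bottom; z along it, upwards. It stands in a rack hole with 50 mm of glass above the rack's top. About 30 g.
- flat_vial_a: Another amber vial, the same glass, with a flat black cap 18 mm in diameter, 99 mm tall in all; stands in another hole and stays there. Origin: centre of its bottom.
- flat_vial_b: The second flat-capped vial, the same; stays there.
- tape_roll: Roll of paper tape lying flat, 96 mm across, 24 mm tall, to the robot's left; leave alone. Origin: centre of its underside.
- jar: Glass jar with a steel lid, 70 mm across, 100 mm tall, to the robot's right and far; leave alone. Origin: centre of its underside.
Not all that is in view belongs to the job. Leave any yellow look-alike of the flat_vial_b alone. Several things have the shape of the tongs; the one meant has the colours described above.

How it is judged:
By the outcome, as a careful person would: the job done as asked, in the order asked, and still so for the second after the job is handed in, while the arm keeps its last pose, push and grip.
It also fails if it takes over 48 s, if anything falls off the work surface, if the arm or the gripper's body presses on something with over 40 N, if the wrist force passes 120 N, or if a joint passes its speed limit or range.

ROBOT

A 6-joint arm with a two-finger parallel gripper is mounted at the origin on the work surface. World frame = base frame: x ahead of the robot, y to its left, z up, the work surface at z = 0. Lengths are in mm, angles in rad, forces in N, time in s.
With the tool pointing down it reaches from about 275 to 1000 mm from the base axis. Payload 8.4 kg.
Tool frame: the origin (TCP) lies midway between the tips of the shut fingers; the grasp point (between the pads) lies 19 mm behind it (manip.hold_point_z is the distance from the TCP to the grasp point, in mm); z points along the fingers, y is the direction in which the jaws open and shut (so a half turn about z gives the same grasp; the last joint's range is limited). The gripper opens to 85 mm and grips with 20 to 120 N. Pads are 22 mm wide; open, the fingers measure 114 mm over their backs; the gripper's body (76 mm by 85 mm) begins 54 mm behind the grasp point. The pads swing forward as they close: fully open they stand 13 mm farther back than shut.
Start: joints at [-1.259, 0.353, 1.633, -0, 1.155, -0.002], TCP at [192.921, -594.483, 231.281] pointing down, gripper open.
Joint ranges: [-2.63, 2.63], [-0.92, 2.1], [0.06, 2.66], [-1.3, 4.44], [0, 2.69], [-3.02, 3.02]. Speed limits (rad/s): [2.22, 2.22, 2.79, 3.14, 3.14, 3.14].

INTERFACE

Orientations are given as a unit quaternion [x, y, z, w].
In Python, from rig import monitor, eyes, job_done, manip gives the robot as it stands.
- The arm moves only by the tool step_arm, never from a script. Its arguments are lists of equal length, an entry for each row: "linear": the shift along the world's x, y, z in mm, a list of three; "turn": the turn, a rotation vector about the world's x, y, z in rad, a list of three; "fingers": the closure, from -1 (fully open) to 1 (shut). In form: {"linear": [[x, y, z], ...], "turn": [[wx, wy, wz], ...], "fingers": [fingers, ...]}. A call has 1 to 20 rows; each row shifts and turns the commanded pose from where the row before left it; what a row does not reach is not made up. A row lasts 1/10 s, in which the tool goes at most 50 mm and 8.59 degrees, less where a joint would pass 70% of its speed; a pose out of reach is approached as far as the arm can. A call is refused whole if a number of a shift passes 50 or a number of a turn 0.15, either way. A call with a gripper value outside its range is refused whole. The fingers move at their own pace and stop on an object; "squeeze" is the grip in N (left out, the last holds). Time passes only in rows, so rows that do not move let the fingers close. It gives the time, the measured TCP pose, the force and the opening at its end, in the units of the state.
- monitor.get_state(): the state, without advancing time (a new reading comes with each control period).
- eyes.grab_frame(name): name is "scene" or "top" or "wrist"; returns the picture (480x640x3 uint8, red, green, blue); there is no depth.
- eyes.camera_model(name): a dict with "vertical_fov" (degrees; the focal length in pixels is half the picture's height over the tangent of half this angle, whatever the lens; pixels are square), "cx", "cy" (the principal point, pixels), "R" (3x3) and "t" (3): a world point X has camera coordinates R X + t. Camera axes: x right, y down, z forward; pixel columns grow to the right and rows downward; lengths in mm; the calibration is good to about 2 mm. The wrist camera is an equidistant fisheye: a pixel r from the principal point sees the ray r / f radians off the axis. A picture is of the moment at which its call begins: read the wrist's pose just before it. camera_model takes no time and is no camera call; for the wrist camera it gives the pose at the moment of the call.
- job_done(): hands the job in, once; it reports no verdict.
The state is a dict: "time_s": time; "q": joint angles; "joint_velocities": joint speeds; "joint_efforts": joint torques, N m; "eef_pos": TCP position; "tool_rot": TCP orientation; "ft_force": force on the tool from outside, world axes, zero at the start; "torque": the same for the moment, N m; "gripper_width": finger opening in mm.
Only numpy, scipy, OpenCV 4.12 (cv2) and the standard library are available. Lean on these libraries where they do the work, as an engineer would, in place of code of your own. Each camera call takes 0.05 s, during which the arm holds its last target. There are 200 camera calls.

## Working session

There is one attempt and no reset: what is moved stays moved. The work goes in short steps, Python scripts to look and compute and a tool call to move; the robot and the scene stay as the last step left them, time stands still between calls to the robot, and variables do not carry over. Pictures are saved under pics/ and viewed, about 8 in all and at most 12, crops included, and the job is handed in when it is done.

Besides the shell and the picture viewer there is one more tool, called by a JSON object that holds its "method" and its "body". step_arm: Moves the arm, as the interface text tells. Its arguments: {"type":"object","properties":{"linear":{"type":"array","items":{"type":"array","items":{"type":"number"}}},"turn":{"type":"array","items":{"type":"array","items":{"type":"number"}}},"fingers":{"type":"array","items":{"type":"number"}},"squeeze":{"type":"number"}},"required":["linear","turn","fingers"]}

```bash
mkdir -p pics; cat > h.py <<'E'
import numpy as np,cv2
from rig import monitor,eyes,job_done,manip
def grab(n,f):
    c=eyes.camera_model(n); im=eyes.grab_frame(n); cv2.imwrite('pics/'+f,im[:,:,::-1]); return c,im
def ray(c,u,v,fish=False):
    f=240/np.tan(np.radians(c['vertical_fov'])/2)
    d=np.array([u-c['cx'],v-c['cy']])
    if fish:
        r=np.hypot(*d); th=r/f; d=np.array([*(d/r*np.sin(th)),np.cos(th)])
    else: d=np.array([*d/f,1])
    R=np.array(c['R']);return -R.T@np.array(c['t']),R.T@d
def atz(c,u,v,z,fish=False):
    o,d=ray(c,u,v,fish); return o+d*(z-o[2])/d[2]
def proj(c,X):
    f=240/np.tan(np.radians(c['vertical_fov'])/2); p=np.array(c['R'])@X+np.array(c['t']); return p[:2]/p[2]*f+[c['cx'],c['cy']]
E
python3 - <<'E'
from h import *
for n in('scene','top'):
    c,im=grab(n,n+'1.png'); print(n,c)
print(monitor.get_state(),manip.hold_point_z)
E
```

```text
scene {'vertical_fov': 43.14229231124139, 'cx': 318.95323751418243, 'cy': 244.8790207236683, 'R': array([[ 0.89391654,  0.44762246, -0.02339561],
       [ 0.23383621, -0.51023597, -0.82763511],
       [-0.38240534,  0.73436598, -0.56077871]]), 't': array([-474.80645029, -109.13919903, 1542.16292074])}
top {'vertical_fov': 51.598313045739076, 'cx': 318.51433124543166, 'cy': 235.4251016640028, 'R': array([[-0.01752446, -0.99973215,  0.01511676],
       [-0.99812921,  0.01660663, -0.05884129],
       [ 0.05857449, -0.01611964, -0.99815289]]), 't': array([ -32.84043066,  543.84205487, 1404.66392715])}
{'time_s': 0.1, 'q': array([-1.25939108e+00,  3.53578060e-01,  1.63406311e+00, -2.60978653e-05,
        1.15522109e+00, -2.40402198e-03]), 'joint_velocities': array([-3.86692955e-05, -1.61408380e-03, -2.05540054e-03, -2.13937187e-04,
       -1.34267813e-03, -8.91813812e-04]), 'joint_efforts': array([-1.68671681e-04, -6.06356621e+01, -3.42820501e+01, -5.98127099e-05,
        3.92607253e-03,  1.01984409e-05]), 'eef_pos': array([ 192.78361113, -594.06554696,  230.63585022]), 'tool_rot': array([ 9.87714678e-01,  1.56266798e-01, -1.09480506e-04, -6.25405096e-04]), 'ft_force': array([ 0.17061727, -0.51627458, -0.4205112 ]), 'torque': array([0.02280819, 0.01312182, 0.02370609]), 'gripper_width': 85.68834066062688} 18.700000000000003
```

View pics/top1.png

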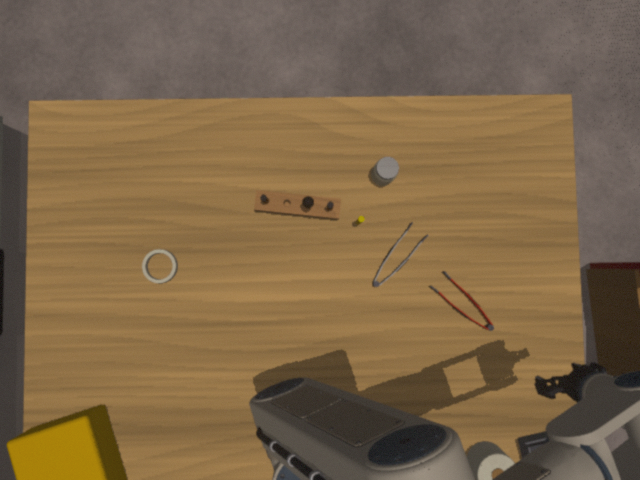

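View pics/scene1.png

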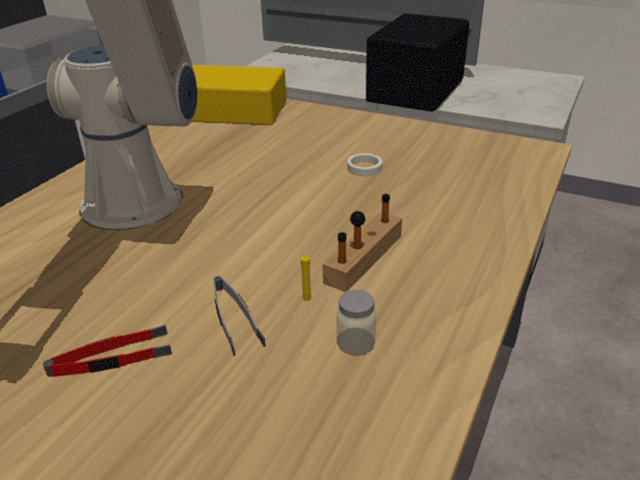

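The steel tongs are at top (375–427, 222–285). The red-armed pair at (430–492, 272–328) is the wrong colour, so it's the decoy. The ball-stopper vial is at top (308,202). Flat caps are at (264,199) and (330,206), the empty hole is at (287,203), and the yellow look-alike is at (361,219). I'll confirm these in an enlarged crop.

```bash
python3 - <<'E'
import cv2
im=cv2.imread('pics/top1.png'); c=cv2.resize(im[180:300,245:445],None,fx=4,fy=4,interpolation=cv2.INTER_CUBIC); cv2.imwrite('pics/crop1.png',c)
E
```

```text
(no output)
```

View pics/crop1.png

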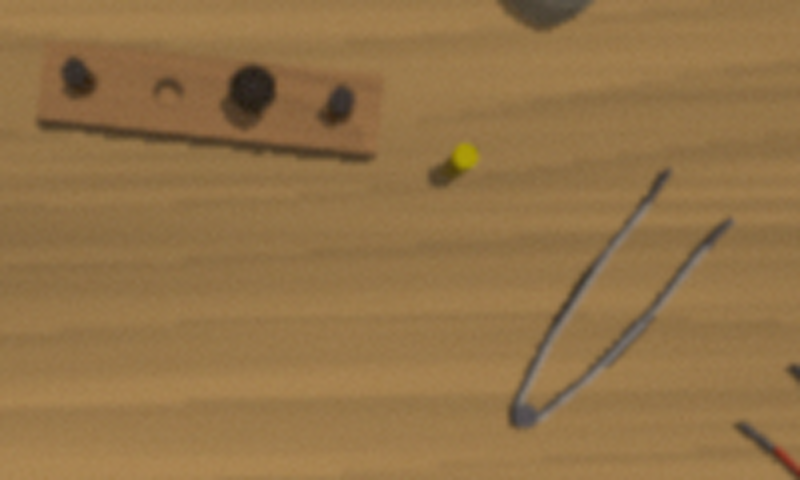

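The crop confirms it: steel tongs with plain grey arms, pivot at crop (523,414) and tips at (666,172) and (730,222). The ball stopper, a large black disc at (252,88), is in the third hole.

```bash
python3 - <<'E'
from h import *
c=eyes.camera_model('top'); s=eyes.camera_model('scene')
P=lambda u,v,z: atz(c,245+(u+.5)/4-.5,180+(v+.5)/4-.5,z)
pv=P(523,414,26);a=P(666,172,24);b=P(730,222,24);m=(a+b)/2
d=m-pv;print('pivot',pv,'tips',a,b,'len',np.linalg.norm(d),np.linalg.norm(a-b),'ang',np.degrees(np.arctan2(d[1],d[0])))
print('grip',pv+d/np.linalg.norm(d)*90)
for n,u,v,z in[('ball',252,88,118),('capL',75,72,114),('capR',342,98,114),('hole',168,92,50),('rl',40,123,50),('rr',373,155,50),('yel',465,156,95)]: print(n,P(u,v,z))
# scene rays
for n,u,v,z in[('ball',357.5,219,118),('capR',342,237.5,114),('capL',385.5,198,114),('piv',218,283,26),('yelbot',306.5,298,0),('yeltop',305.5,260,95)]: print('s',n,atz(s,u,v,z))
E
```

```text
pivot [ 404.68958339 -200.57797511   26.        ] tips [ 574.99372438 -307.39162621   24.        ] [ 538.44550621 -352.19357591   24.        ] len 199.53333094628985 57.81856923635934 ang -40.36215138555977
grip [ 473.26310345 -258.86055016   25.09789508]
ball [627.98557699 -13.02873056 118.        ]
capL [641.08947985 105.02319904 114.        ]
capR [620.83030321 -73.08258678 114.        ]
hole [634.76320851  46.16095557  50.        ]
rl [614.36529653 135.86977669  50.        ]
rr [588.15663184 -96.6514306   50.        ]
yel [ 582.30422579 -156.53384329   95.        ]
s ball [628.6765974  -14.86681487 118.        ]
s capR [626.11055706 -83.82897976 114.        ]
s capL [646.40699581  94.21321552 114.        ]
s piv [ 414.31635404 -215.24538714   26.        ]
s yelbot [ 580.88083054 -154.6001357     0.        ]
s yeltop [ 583.58732001 -156.71413035   95.        ]
```

{"method": "step_arm", "body": {"linear": [[22.75, 28.5, -6], [22.75, 28.5, -6], [22.75, 28.5, -6], [22.75, 28.5, -6], [22.75, 28.5, -6], [22.75, 28.5, -6], [22.75, 28.5, -6], [22.75, 28.5, -6], [22.75, 28.5, -6], [22.75, 28.5, -6], [22.75, 28.5, -6], [22.75, 28.5, -6], [0, 0, 0], [0, 0, 0], [0, 0, 0]], "turn": [[0, 0, -0.085], [0, 0, -0.085], [0, 0, -0.085], [0, 0, -0.085], [0, 0, -0.085], [0, 0, -0.085], [0, 0, -0.085], [0, 0, -0.085], [0, 0, -0.085], [0, 0, -0.085], [0, 0, -0.085], [0, 0, -0.085], [0, 0, 0], [0, 0, 0], [0, 0, 0]], "fingers": [-1, -1, -1, -1, -1, -1, -1, -1, -1, -1, -1, -1, -1, -1, -1]}}

```text
time_s: 1.6
eef_pos: [465.5, -252.9, 159.2]
tool_rot: [0.938, -0.345, -0.0, 0.0]
ft_force: [-0.1, -0.5, -0.4]
gripper_width: 85.5
```

```bash
python3 - <<'E'
from h import *
import pickle
c,im=grab('wrist','w1.png'); pickle.dump(c,open('w1.pkl','wb')); print(c); print(monitor.get_state()['tool_rot'])
E
```

```text
{'vertical_fov': 65.70646984690485, 'cx': 315.2726603608121, 'cy': 242.2503082946983, 'R': array([[-6.48742881e-01, -7.61007668e-01,  5.70536326e-05],
       [-7.32792302e-01,  6.24710102e-01,  2.69727141e-01],
       [-2.05300065e-01,  1.74941754e-01, -9.62936792e-01]]), 't': array([109.56020852, 483.09072764, 449.66336336])}
[ 9.38281658e-01 -3.45872116e-01 -3.72771834e-05  9.49125680e-05]
```

View pics/w1.png

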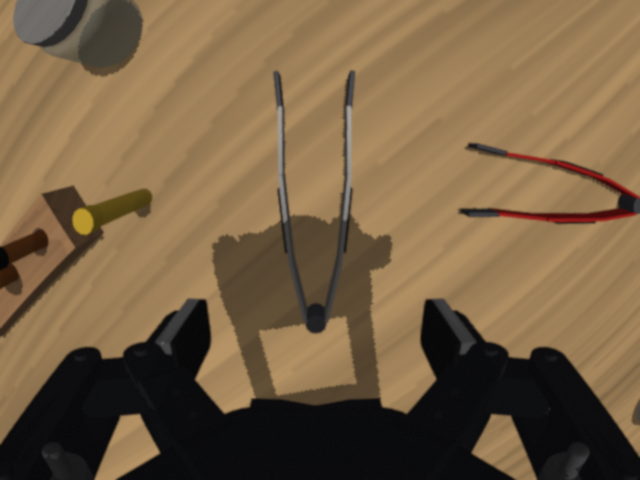

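The wrist view shows the tongs well aligned: tips at (278,72) and (351,72), pivot at (316,313), dark grip pads at rows 188–250. Red pair at right, yellow look-alike at (82,221).

```bash
python3 - <<'E'
from h import *
import pickle
c=pickle.load(open('w1.pkl','rb'))
P=lambda u,v,z: atz(c,u,v,z,True)
pv=P(316,312,26);a=P(278,72,24);b=P(351,72,24);m=(a+b)/2;d=m-pv;e=d/np.linalg.norm(d)
print(pv,a,b,np.linalg.norm(d),np.linalg.norm(a-b),np.degrees(np.arctan2(d[1],d[0])))
for u,v in[(281,188),(288,252),(349,190),(344,252)]:
    p=P(u,v,26);print('pad',p,(p-pv)@e-90, (p-pv)@[-e[1],e[0],0])
print('grip',pv+e*90,m-e*115)
E
```

```text
[ 412.46828988 -208.44097808   26.        ] [ 575.2643798  -310.24212735   24.        ] [ 540.25014061 -351.26289111   24.        ] 189.92892236535914 53.93236510848311 -40.09235189892726
pad [ 507.23473178 -254.66317509   26.        ] 12.259446394004229 25.669882916368117
pad [ 466.20224489 -225.4885845    26.        ] -37.91699065924823 21.56308305673845
pad [ 472.9781985  -292.50111475   26.        ] 10.42149508026634 -25.33553641750352
pad [ 437.84373208 -258.75092419   26.        ] -38.18978443546011 -22.143921135749547
grip [ 481.3151362  -266.39970109   25.05227704] [ 469.78628991 -256.69414093   25.21097933]
```

{"method": "step_arm", "body": {"linear": [[0, 0, -30], [0, 0, -35], [0, 0, -35], [0, 0, -30], [0, 0, -17], [0, 0, -10], [0, 0, 0], [0, 0, 0], [0, 0, 0], [0, 0, 0], [0, 0, 0], [0, 0, 0], [0, 0, 0], [0, 0, 0]], "turn": [[0, 0, 0], [0, 0, 0], [0, 0, 0], [0, 0, 0], [0, 0, 0], [0, 0, 0], [0, 0, 0], [0, 0, 0], [0, 0, 0], [0, 0, 0], [0, 0, 0], [0, 0, 0], [0, 0, 0], [0, 0, 0]], "fingers": [-1, -1, -1, -1, -1, -1, -1, -0.5, -0.3, -0.2, -0.1, 0, 0, 0], "squeeze": 20}}

```text
time_s: 3.05
eef_pos: [467.2, -253.1, 3.8]
tool_rot: [0.938, -0.346, 0.002, 0.0]
ft_force: [-0.2, 0.8, 8.4]
gripper_width: 43.0
```

```bash
python3 - <<'E'
from h import *
c,im=grab('wrist','w2.png'); s=monitor.get_state(); print(s['gripper_width'],s['eef_pos'],s['ft_force'])
E
```

```text
42.540755036733685 [ 467.18391033 -253.11590197    3.85817203] [-0.44552795 -0.05340472  8.3078114 ]
```

View pics/w2.png

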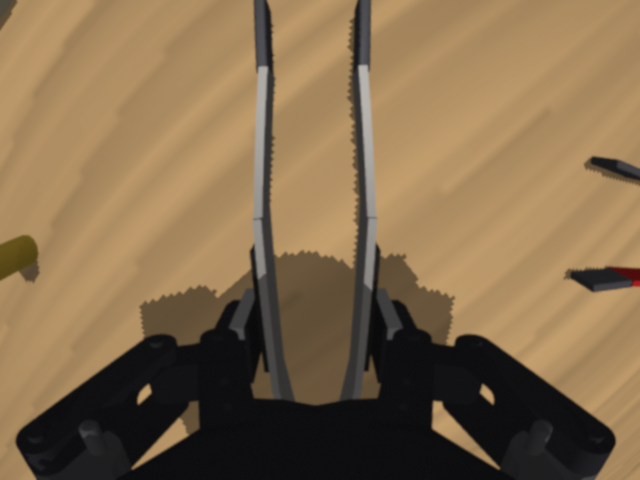

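The wrist view shows the pads held between the fingers at 42.5 mm, with the jaws parallel and open. Lifting gently.

{"method": "step_arm", "body": {"linear": [[0, 0, 3], [0, 0, 6], [0, 0, 10], [0, 0, 15], [0, 0, 20], [0, 0, 20], [0, 0, 20], [0, 0, 20], [0, 0, 20], [0, 0, 15], [0, 0, 8], [0, 0, 3], [0, 0, 0], [0, 0, 0]], "turn": [[0, 0, 0], [0, 0, 0], [0, 0, 0], [0, 0, 0], [0, 0, 0], [0, 0, 0], [0, 0, 0], [0, 0, 0], [0, 0, 0], [0, 0, 0], [0, 0, 0], [0, 0, 0], [0, 0, 0], [0, 0, 0]], "fingers": [0.03, 0.03, 0.03, 0.03, 0.03, 0.03, 0.03, 0.03, 0.03, 0.03, 0.03, 0.03, 0.03, 0.03]}}

```text
time_s: 4.5
eef_pos: [465.5, -252.2, 161.6]
tool_rot: [0.938, -0.346, -0.001, -0.0]
ft_force: [-0.0, -1.1, -0.8]
gripper_width: 41.1
```

```bash
python3 - <<'E'
from h import *
import pickle
c,im=grab('wrist','w3.png'); pickle.dump(c,open('w3.pkl','wb'));s=monitor.get_state(); print(s['gripper_width'],s['eef_pos'],s['ft_force'])
cs,i2=grab('scene','s3.png')
o=np.hstack([cv2.resize(im,(400,300)),cv2.resize(i2[150:390,150:470],(400,300),interpolation=cv2.INTER_CUBIC)])
cv2.imwrite('pics/c3.png',o[:,:,::-1])
E
```

```text
41.62548552971498 [ 465.41364475 -252.19678614  161.48024136] [ 0.07878303 -0.04911059 -1.0268405 ]
```

View pics/c3.png

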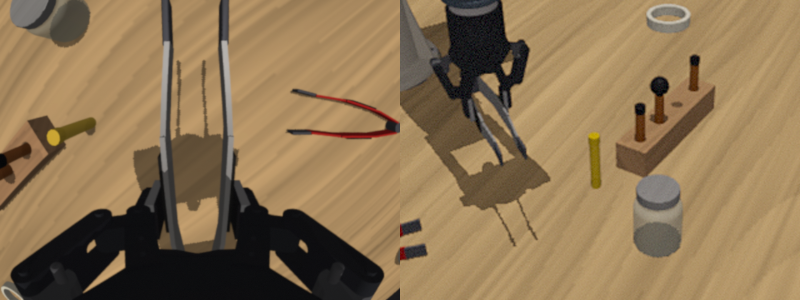

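Tongs are lifted level and haven't slipped: the wrist image matches the one before the lift. Next I move to the standoff before the rack.

{"method": "step_arm", "body": {"linear": [[-3, 6, 0], [-3, 14, 0], [-3, 22, 0], [-3, 24, 0], [-3, 24, 0], [-3, 24, 0], [-3, 24, 0], [-3, 24, 0], [-3, 24, 0], [-3, 24, 0], [-3, 22, 0], [-3, 16, 0], [-3, 10, 0], [-3, 4, 0], [0, 0, -10], [0, 0, -20], [0, 0, -22], [0, 0, -20], [0, 0, -15], [0, 0, -6]], "turn": [[0, 0, 0.042], [0, 0, 0.042], [0, 0, 0.042], [0, 0, 0.042], [0, 0, 0.042], [0, 0, 0.042], [0, 0, 0.042], [0, 0, 0.042], [0, 0, 0.042], [0, 0, 0.042], [0, 0, 0.042], [0, 0, 0.042], [0, 0, 0.042], [0, 0, 0.042], [0, 0, 0], [0, 0, 0], [0, 0, 0], [0, 0, 0], [0, 0, 0], [0, 0, 0]], "fingers": [0.03, 0.03, 0.03, 0.03, 0.03, 0.03, 0.03, 0.03, 0.03, 0.03, 0.03, 0.03, 0.03, 0.03, 0.03, 0.03, 0.03, 0.03, 0.03, 0.03]}}

```text
time_s: 6.6
eef_pos: [422.7, 9.2, 67.4]
tool_rot: [0.998, -0.06, -0.001, 0.0]
ft_force: [0.4, 0.3, -1.3]
gripper_width: 41.7
```

```bash
python3 - <<'E'
from h import *
import pickle
c,im=grab('wrist','w4.png'); pickle.dump(c,open('w4.pkl','wb'));s=monitor.get_state(); print(s['gripper_width'],s['eef_pos'],s['tool_rot'],s['ft_force'])
cs,i2=grab('scene','s4.png')
o=np.hstack([cv2.resize(im[:300],(800,375)[:2]) ])
b=cv2.resize(i2[160:290,200:440],(400,217),interpolation=cv2.INTER_CUBIC)
ct,i3=grab('top','t4.png'); d=cv2.resize(i3[170:300,220:460],(400,217),interpolation=cv2.INTER_CUBIC)
cv2.imwrite('pics/c4.png',np.vstack([o,np.hstack([b,d])])[:,:,::-1])
E
```

```text
41.481675044312624 [422.66480808   9.22168732  67.39595321] [ 9.98227946e-01 -5.94874631e-02 -1.47973357e-03  1.43138720e-04] [-0.69782123 -0.03480998 -1.44271847]
```

View pics/c4.png

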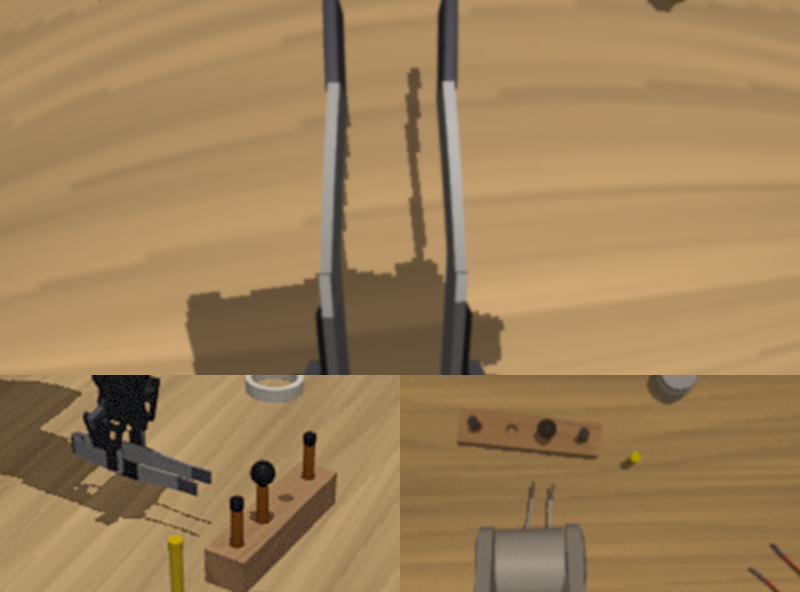

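The wrist (top panel) shows the jaws symmetric about the midline. In the top-camera panel the tips are at crop (532,487) and (551,487), pointing toward the ball at (546,430). The scene panel shows the tips at vial-glass height. Checking these numerically.

```bash
python3 - <<'E'
from h import *
s=eyes.camera_model('scene');t=eyes.camera_model('top')
st=monitor.get_state();p=st['eef_pos'];q=st['tool_rot'];a=2*np.arctan2(q[1],q[0]);e=np.array([np.cos(a),np.sin(a),0]);n=np.array([-e[1],e[0],0])
print('yaw',np.degrees(a))
o=p+5.5*e;o[2]=p[2]-3.8
S=lambda X:(proj(s,X)-[200,160])*400/240+[0,375]
T=lambda X:(proj(t,X)-[220,170])*400/240+[400,375]
for nm,x,y,z in[('Ltip top',115,15,23),('Rtip top',115,-15,23),('Rtip bot',115,-15,3),('pivot top',-90,0,26),('pivot bot',-90,0,0)]:
    X=o+x*e+y*n+[0,0,z];print(nm,X.round(),'scene',S(X).round(1),'top',T(X).round(1))
for nm,X in[('ball',[628,-13.5,118]),('glassbot',[628,-13.5,50]),('capR',[621,-73,114])]: print(nm,'scene',S(np.array(X)).round(1),'top',T(np.array(X)).round(1))
v=np.array([628,-13.5,0])-o; print('vial along/lat',v@e,v@n)
im=cv2.imread('pics/s4.png');A=cv2.resize(im[200:260,230:330],(800,480),interpolation=cv2.INTER_CUBIC);cv2.imwrite('pics/c5.png',A)
E
```

```text
yaw -6.7998574656966
Ltip top [545.  10.  88.] scene [209.9 469.7] top [532.9 480.8]
Rtip top [542. -20.  88.] scene [197.  480.3] top [551.2 482.7]
Rtip bot [542. -20.  68.] scene [197.4 493.7] top [551.2 483.4]
pivot top [340.  19.  91.] scene [ 77.2 431.8] top [529.  607.9]
pivot bot [340.  19.  65.] scene [ 78.9 448.4] top [529.4 606.5]
ball scene [262.4 472.7] top [546.3 427.7]
glassbot scene [261.8 519. ] top [546.6 432.8]
capR scene [236.6 498.5] top [583.5 431.8]
vial along/lat 200.05561825247472 1.5085587053885021
```

View pics/c5.png

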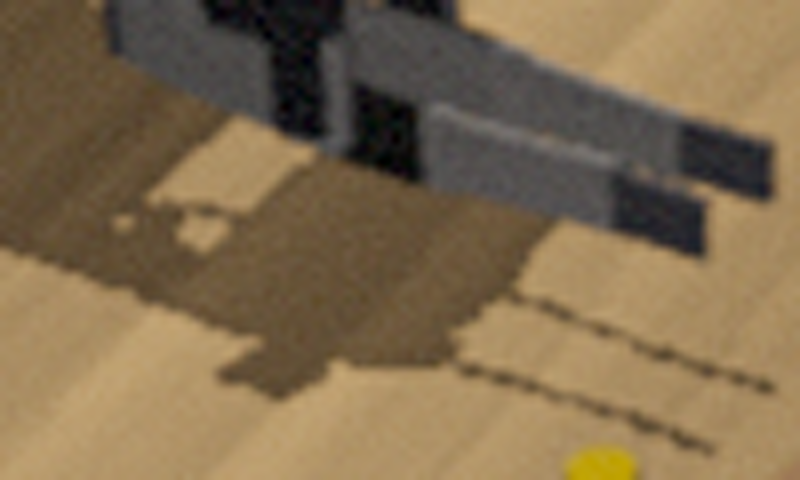

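Tips are about 3 mm low and 4 mm back of the model, so I'll raise 3 and advance about 103 mm.

{"method": "step_arm", "body": {"linear": [[5, -0.5, 3], [10, -1, 0], [12, -1.3, 0], [15, -1.6, 0], [15, -1.6, 0], [15, -1.6, 0], [12, -1.2, 0], [10, -1, 0], [6, -0.6, 0], [2.5, -0.3, 0], [0, 0, 0], [0, 0, 0]], "turn": [[0, 0, 0], [0, 0, 0], [0, 0, 0], [0, 0, 0], [0, 0, 0], [0, 0, 0], [0, 0, 0], [0, 0, 0], [0, 0, 0], [0, 0, 0], [0, 0, 0], [0, 0, 0]], "fingers": [0.03, 0.03, 0.03, 0.03, 0.03, 0.03, 0.03, 0.03, 0.03, 0.03, 0.03, 0.03]}}

```text
time_s: 7.95
eef_pos: [525.8, -1.2, 72.2]
tool_rot: [0.998, -0.059, -0.0, 0.0]
ft_force: [-0.6, -0.6, -1.3]
gripper_width: 41.0
```

```bash
python3 - <<'E'
from h import *
c,im=grab('wrist','w6.png');s=monitor.get_state(); print(s['gripper_width'],s['eef_pos'],s['ft_force'])
cs,i2=grab('scene','s6.png')
b=cv2.resize(i2[180:290,290:430],(400,314),interpolation=cv2.INTER_CUBIC)
d=cv2.resize(im[:314,120:520],(400,314))
cv2.imwrite('pics/c6.png',np.hstack([d,b])[:,:,::-1])
E
```

```text
41.27264583568864 [525.80281172  -1.14275657  72.20910883] [-0.34078073 -0.26730012  0.04780869]
```

View pics/c6.png

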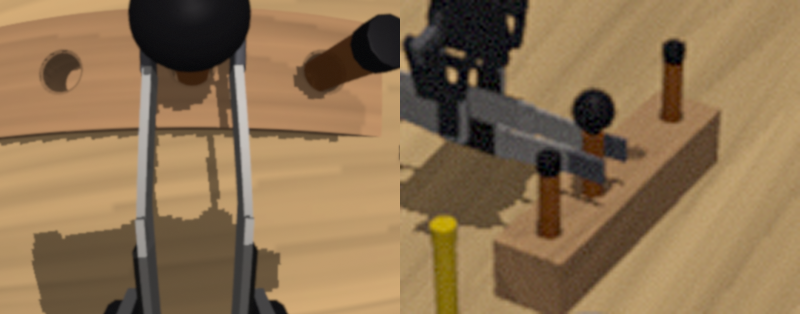

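Vial is centred: glass at crop column 192, jaws at 147 and 240. The jaw blocks span the glass lengthwise, so I'm closing.

{"method": "step_arm", "body": {"linear": [[0, 0, 0], [0, 0, 0], [0, 0, 0], [0, 0, 0], [0, 0, 0], [0, 0, 0], [0, 0, 0], [0, 0, 0], [0, 0, 0]], "turn": [[0, 0, 0], [0, 0, 0], [0, 0, 0], [0, 0, 0], [0, 0, 0], [0, 0, 0], [0, 0, 0], [0, 0, 0], [0, 0, 0]], "fingers": [0.06, 0.09, 0.12, 0.15, 0.18, 0.22, 0.4, 0.7, 1], "squeeze": 40}}

```text
time_s: 8.95
eef_pos: [526.5, -1.1, 72.3]
tool_rot: [0.998, -0.059, 0.0, -0.0]
ft_force: [-0.8, -0.0, 0.5]
gripper_width: 34.5
```

{"method": "step_arm", "body": {"linear": [[0, 0, 0], [0, 0, 0], [0, 0, 0], [0, 0, 0]], "turn": [[0, 0, 0], [0, 0, 0], [0, 0, 0], [0, 0, 0]], "fingers": [1, 1, 1, 1], "squeeze": 80}}

```text
time_s: 9.35
eef_pos: [526.5, -1.2, 72.4]
tool_rot: [0.998, -0.059, 0.0, -0.0]
ft_force: [-0.5, 1.3, 1.7]
gripper_width: 33.7
```

33.7 mm is well above the roughly 28 mm for empty shut tips, so the vial is held. Lifting slowly.

{"method": "step_arm", "body": {"linear": [[0, 0, 2], [0, 0, 4], [0, 0, 6], [0, 0, 8], [0, 0, 8], [0, 0, 8], [0, 0, 8], [0, 0, 8], [0, 0, 8], [0, 0, 8], [0, 0, 8], [0, 0, 8], [0, 0, 8], [0, 0, 8], [0, 0, 8], [0, 0, 6], [0, 0, 4], [0, 0, 2], [0, 0, 0], [0, 0, 0]], "turn": [[0, 0, 0], [0, 0, 0], [0, 0, 0], [0, 0, 0], [0, 0, 0], [0, 0, 0], [0, 0, 0], [0, 0, 0], [0, 0, 0], [0, 0, 0], [0, 0, 0], [0, 0, 0], [0, 0, 0], [0, 0, 0], [0, 0, 0], [0, 0, 0], [0, 0, 0], [0, 0, 0], [0, 0, 0], [0, 0, 0]], "fingers": [1, 1, 1, 1, 1, 1, 1, 1, 1, 1, 1, 1, 1, 1, 1, 1, 1, 1, 1, 1]}}

```text
time_s: 11.35
eef_pos: [526.2, -1.2, 192.0]
tool_rot: [0.998, -0.059, -0.0, 0.0]
ft_force: [0.1, 0.5, -0.2]
gripper_width: 33.5
```

```bash
python3 - <<'E'
from h import *
s=monitor.get_state(); print(s['gripper_width'],s['eef_pos'],s['ft_force'])
cs,i2=grab('scene','s7.png')
b=cv2.resize(i2[110:290,240:440],(640,576),interpolation=cv2.INTER_CUBIC)
cv2.imwrite('pics/c7.png',b[:,:,::-1])
for z in(110,121,130,206,224): print(z,(proj(cs,np.array([628,-13.5,z]))-[240,110])*3.2)
E
```

```text
33.52544742878342 [526.24534094  -1.18838649 192.04166132] [ 0.11504742  0.54170299 -0.17488782]
110 [375.73023336 358.28957382]
121 [375.94203249 343.47411339]
130 [376.11691681 331.24086337]
206 [377.65354671 223.7527939 ]
224 [378.03393169 197.14466438]
```

View pics/c7.png

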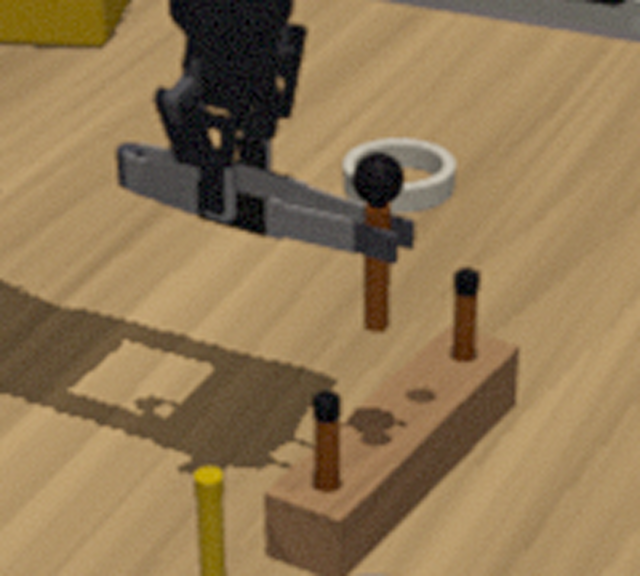

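The vial hangs upright in the tips. Its bottom is at crop (376,329), which is z ≈ 131 mm, or about 80 mm above the rack top. The ball is at (379,181), and the flat vials, yellow look-alike and tape are in place. I'll hold briefly and check for slip.

{"method": "step_arm", "body": {"linear": [[0, 0, 0], [0, 0, 0], [0, 0, 0], [0, 0, 0], [0, 0, 0], [0, 0, 0], [0, 0, 0], [0, 0, 0], [0, 0, 0], [0, 0, 0]], "turn": [[0, 0, 0], [0, 0, 0], [0, 0, 0], [0, 0, 0], [0, 0, 0], [0, 0, 0], [0, 0, 0], [0, 0, 0], [0, 0, 0], [0, 0, 0]], "fingers": [1, 1, 1, 1, 1, 1, 1, 1, 1, 1]}}

```text
time_s: 12.4
eef_pos: [526.4, -1.2, 192.3]
tool_rot: [0.998, -0.059, -0.0, 0.0]
ft_force: [0.2, -0.7, -1.4]
gripper_width: 33.3
```

```bash
python3 - <<'E'
from h import *
cs,i2=grab('scene','s8.png'); a=cv2.imread('pics/s7.png')[:,:,::-1]
d=np.abs(i2.astype(int)-a)[130:230,270:380]; sh=cv2.phaseCorrelate(*[cv2.cvtColor(np.ascontiguousarray(x[150:220,335:375]),cv2.COLOR_RGB2GRAY).astype('float32') for x in(a,i2)])
print('diff',d.mean(),d.max(),'shift',sh, monitor.get_state()['gripper_width'])
s=abs(sh[0][0])+abs(sh[0][1])
if s<0.3: job_done(); print('handed in',monitor.get_state()['time_s'])
E
```

```text
diff 3.5125757575757577 42 shift ((0.11548276854782813, -0.10013024371427548), 0.9675097773472469) 33.41741328628241
the job is handed in; nothing more can be done
the job is handed in; nothing more can be done
```

The job is handed in. The arm is holding the ball-stopper vial in the steel tongs at an 80 N squeeze, lifted straight out of the rack.

- **Height:** in the last viewed picture the vial is upright with its bottom at about z = 131 mm. That is roughly 8 cm above the rack's top, against the 6 cm asked for.
- **Stillness:** over a further 1 s hold the vial moved less than 0.2 px in the scene camera. The finger opening stayed at about 33.4 mm.
- **Other objects:** the two flat-capped vials, the yellow look-alike and the tape roll looked unmoved. I planned no path near the jar and did not check it again at the end. In the pictures nothing but the tongs touched the vial.
- **Time:** handed in at about 12.5 s of the 48 s allowed.

Two readings disagreed with the model:
- **Tongs position:** the tongs sat about 3 mm lower and 4 mm further back than I had modelled, so I corrected for that before closing on the vial.
- **Pad width:** the pads closed to 33.5 mm instead of the stated 36 mm for a 16 mm round. I did not confirm the cause. It may be because I gripped slightly behind the pad centre, or because the pads give a little under the squeeze.

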